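# Stack two dismantled watches' parts dishes and lid them

## Robot

A 6-joint arm with a two-finger parallel gripper is mounted at the origin on the work surface. World frame = base frame: x ahead of the robot, y to its left, z up, the work surface at z = 0. Lengths are in mm, angles in rad, forces in N, time in s.
With the tool pointing down it reaches from about 400 to 825 mm from the base axis. Payload 7 kg.
Tool frame: the origin (TCP) lies where the fingers leave the gripper's body, on its centre line; the fingertips stand 66 mm ahead of it and the grasp point (between the pads) lies 47 mm ahead of it (ctrl.grip_depth is the distance from the TCP to the grasp point, in mm); z points along the fingers, y is the line along which they close (so a half turn about z gives the same grasp; the last joint's range is limited). The gripper opens to 88 mm and grips with 3 to 60 N. Pads are 19 mm wide; open, the fingers measure 130 mm over their backs; the gripper's body (78 mm by 193 mm) begins 47 mm behind the grasp point.
Start: joints at [1.627, 0.359, 0.012, 0, -1.224, -0.288], TCP at [155.078, 656.922, 292.161] pointing down, gripper open.
Joint ranges: [-3.07, 3.07], [-1.43, 2.12], [-1.02, 1.25], [-3.03, 1.67], [-3.05, -0], [-3.03, 3.03]. Speed limits (rad/s): [2.39, 2.39, 3.01, 3.14, 3.14, 3.14].

## Interface

Orientations are given as a unit quaternion [x, y, z, w].
In Python, from station import ctrl gives the robot as it stands.
- The arm moves only by the tool apply_moves, never from a script. Its argument "increments" is a list that holds one entry, the list of rows, each a list of 7 numbers: the shift along the tool's x, y, z scaled (see below), then the turn, a rotation vector about the tool's x, y, z scaled (see below), then the closure, from -1 (fully open) to 1 (shut). A call has 1 to 20 rows; each row shifts and turns the commanded pose from where the row before left it, along the tool's axes as they then stand; what a row does not reach is not made up. The controller multiplies each number of a shift by 2.5 cm and each number of a turn by 4 degrees. A row lasts 1/10 s, in which the tool goes at most 50 mm and 8.59 degrees, less where a joint would pass 70% of its speed; a pose out of reach is approached as far as the arm can. A call with a number of a shift or a turn outside -1 to 1 is refused whole. A call with a gripper value outside its range is refused whole. The fingers move at their own pace and stop on an object; "newtons" is the grip in N (left out, the last holds). Time passes only in rows, so rows that do not move let the fingers close. It gives the time, the measured TCP pose, the force, the opening and the grip force at its end, in the units of the state.
- ctrl.get_obs(): the state, without advancing time (a new reading comes with each control period).
- ctrl.camera(name): name is "side" or "top" or "wrist"; returns a dict with "image" (384x512x3 uint8, red, green, blue), "range_z" (384x512 float32, mm along the optical axis (not along the pixel's ray), 0 where there is no reading), "camera_matrix" (3x3 intrinsics, pixels), "rvec" (rotation vector, rad) and "tvec" (3), from world to camera coordinates, as OpenCV has them; the wrist camera has in their place "T_tool_cam" (4x4, takes a point from camera to tool coordinates, whose origin is the TCP and whose axes are the flange's). Camera axes: x right, y down, z forward; pixel columns grow to the right and rows downward; lengths in mm; the calibration is good to about 2 mm. A picture is of the moment at which its call begins: read the wrist's pose just before it.
- ctrl.finish_job(): hands the job in; it is judged then, once.
The state is a dict: "time": time; "joint_pos": joint angles; "dq": joint speeds; "tau": joint torques, N m; "tool_pos": TCP position; "orientation": TCP orientation; "ft_force": force on the tool from outside, world axes, zero at the start; "ft_torque": the same for the moment, N m; "opening": finger opening in mm; "finger_force": force on a finger pad.
Only numpy, scipy, OpenCV 4.12 (cv2) and the standard library are available. Lean on these libraries where they do the work, as an engineer would, in place of code of your own. Each camera call takes 0.05 s, during which the arm holds its last target. There are 200 camera calls.

## Task

Put away the two dismantled watches in their dishes: on the wooden stand seat the red dish, then the blue dish on the red one, and close that stack with the wooden lid; on the green stand seat the yellow dish and close it with the green lid. Everything must sit level and fully home in what is below it; keep the dishes upright, set things down rather than dropping them, let go at the end, and do not disturb the bottle, loupe or screwdriver.

Things in the scene. Friction and masses are not known exactly. Their poses are not given: they have to be found in the camera images.
- wood_stand: Brown wooden stand, fixed to the bench: round, base 72 mm in diameter, top rim 66 mm in diameter at 14 mm height, round recess 48 mm in diameter and 5 mm deep in the middle. A dish seated in it has its origin 10 mm above the stand's. Origin: centre of the underside, on the bench; z up.
- green_stand: Green plastic stand, fixed to the bench: round, base 72 mm in diameter, top rim 66 mm in diameter at 14 mm height, round recess 48 mm in diameter and 5 mm deep in the middle. A dish seated in it has its origin 10 mm above the stand's. Origin: centre of the underside, on the bench; z up.
- red_dish: Red parts dish, an open round plastic cup, 54 mm outer diameter, bore 48 mm, 30 mm tall, about 45 g. Its lowest 4 mm is a foot of 41 mm diameter (tapered to 37) that drops into the mouth below while the body rests on the rim: seated on another dish its origin is 26 mm above that dish's. Origin: centre of the foot's underside; z up. Starts upright on the bench.
- blue_dish: Blue parts dish, an open round plastic cup, 54 mm outer diameter, bore 48 mm, 30 mm tall, about 45 g. Its lowest 4 mm is a foot of 41 mm diameter (tapered to 37) that drops into the mouth below while the body rests on the rim: seated on another dish its origin is 26 mm above that dish's. Origin: centre of the foot's underside; z up. Starts upright on a fixed dark grey box, 80 x 80 mm, 25 mm high.
- yellow_dish: Yellow parts dish, an open round plastic cup, 54 mm outer diameter, bore 48 mm, 30 mm tall, about 45 g. Its lowest 4 mm is a foot of 41 mm diameter (tapered to 37) that drops into the mouth below while the body rests on the rim: seated on another dish its origin is 26 mm above that dish's. Origin: centre of the foot's underside; z up. Starts upright on the bench.
- wood_lid: Brown wooden lid, 36 mm tall, about 40 g: foot as on the dishes (41 mm diameter, lowest 4 mm), disc of 54 mm diameter from 4 to 10 mm, upright round knob of 18 mm diameter from 10 to 36 mm to pick it by from above. Seated on a dish its origin is 26 mm above the dish's. Origin: centre of the foot's underside; z up. Starts upright on the bench.
- green_lid: Green plastic lid, 36 mm tall, about 40 g: foot as on the dishes (41 mm diameter, lowest 4 mm), disc of 54 mm diameter from 4 to 10 mm, upright round knob of 18 mm diameter from 10 to 36 mm to pick it by from above. Seated on a dish its origin is 26 mm above the dish's. Origin: centre of the foot's underside; z up. Starts upright on the bench.
- oil_bottle: Small amber bottle with a white cap, 28 mm diameter, 58 mm tall, standing loose among the work; to be left alone. Origin: centre of its underside.
- loupe: Dark grey watchmaker's eyeglass, a solid cone 34 mm wide at the bottom and 32 mm tall with no knob, standing loose among the work; to be left alone. Origin: centre of its underside.
- screwdriver: Orange-handled screwdriver, 150 mm long, lying loose across the far edge of the work; to be left alone. Origin: near its middle, on the bench side.
There are look-alikes about, which are no part of the job. Of the things that look like the green_lid, the smaller one is meant.

How it is judged:
By the outcome, as a careful person would: the job done as asked, in the order asked, and still so for the second after the job is handed in, with the robot touching nothing.
It also fails if it takes over 141 s, if anything falls off the work surface, if the arm or the gripper's body presses on something with over 40 N, if the wrist force passes 120 N, or if a joint passes its speed limit or range.

## Working session

There is one attempt and no reset: what is moved stays moved. The work goes in short steps, Python scripts to look and compute and a tool call to move; the robot and the scene stay as the last step left them, time stands still between calls to the robot, and variables do not carry over. Pictures are saved under pics/ and viewed, at most 14 in all, crops included, and the job is handed in when it is done.

Besides the shell and the picture viewer there is one more tool, called after "Emit:" in YAML: its name, and indented under it one key for each argument. apply_moves: Moves the arm, as the interface text tells. Shifts and turns lie within -1 to 1; 1 stands for 2.5 cm of shift or 4 degrees of turn. Its arguments: {"type":"object","properties":{"increments":{"type":"array","items":{"type":"array","items":{"type":"array","items":{"type":"number"}}}},"newtons":{"type":"number"}},"required":["increments"]}

```bash
mkdir -p pics
cat > h.py <<'E'
import numpy as np, cv2
from station import ctrl
from scipy.spatial.transform import Rotation as R
def cam(n):
    o=ctrl.get_obs(); c=ctrl.camera(n); K=np.array(c["camera_matrix"],float)
    if n=="wrist":
        T=np.eye(4);T[:3,:3]=R.from_quat(o["orientation"]).as_matrix();T[:3,3]=o["tool_pos"]
        M=T@np.array(c["T_tool_cam"])
    else:
        r=cv2.Rodrigues(np.array(c["rvec"],float))[0];M=np.eye(4);M[:3,:3]=r.T;M[:3,3]=-r.T@np.array(c["tvec"],float).ravel()
    return c["image"],np.array(c["range_z"]),K,M
def save(n,im,s=1): cv2.imwrite("pics/"+n,cv2.resize(im,None,fx=s,fy=s,interpolation=cv2.INTER_CUBIC)[:,:,::-1])
def cloud(rz,K,M):
    v,u=np.indices(rz.shape);p=np.stack([(u-K[0,2])/K[0,0]*rz,(v-K[1,2])/K[1,1]*rz,rz],-1)
    return p@M[:3,:3].T+M[:3,3]
def ray(u,v,z,K,M):
    d=M[:3,:3]@np.array([(u-K[0,2])/K[0,0],(v-K[1,2])/K[1,1],1]);o=M[:3,3];return o+d*(z-o[2])/d[2]
E
python3 - <<'E'
from h import *
o=ctrl.get_obs();print({k:np.round(v,3) for k,v in o.items()})
ims=[]
for n in("top","side"):
    im,rz,K,M=cam(n);save(n+"0.png",im,1.5);print(n,K[0,0],M.round(2).tolist());np.savez(n+".npz",im=im,rz=rz,K=K,M=M)
E
```

```text
{'time': np.float64(0.0), 'joint_pos': array([ 1.627,  0.359,  0.011, -0.   , -1.224, -0.288]), 'dq': array([-0.   , -0.002, -0.002, -0.   , -0.002,  0.001]), 'tau': array([ 1.0000e-03, -5.8271e+01,  2.9306e+01,  6.9970e+00,  7.0000e-03,
       -0.0000e+00]), 'tool_pos': array([155.   , 656.573, 291.215]), 'orientation': array([ 0.993, -0.116, -0.   ,  0.001]), 'ft_force': array([-0.536,  1.   ,  0.13 ]), 'ft_torque': array([-0.044, -0.028,  0.024]), 'finger_force': np.float64(0.0), 'opening': np.float64(87.486)}
top 416.3643950544808 [[-0.0, -0.99, 0.15, 446.49], [-1.0, 0.0, -0.01, 4.96], [0.01, -0.15, -0.99, 1281.88], [0.0, 0.0, 0.0, 1.0]]
side 404.5722600331384 [[-0.96, -0.17, 0.21, 400.41], [-0.27, 0.59, -0.76, 885.78], [0.01, -0.79, -0.61, 763.57], [0.0, 0.0, 0.0, 1.0]]
```

View pics/top0.png

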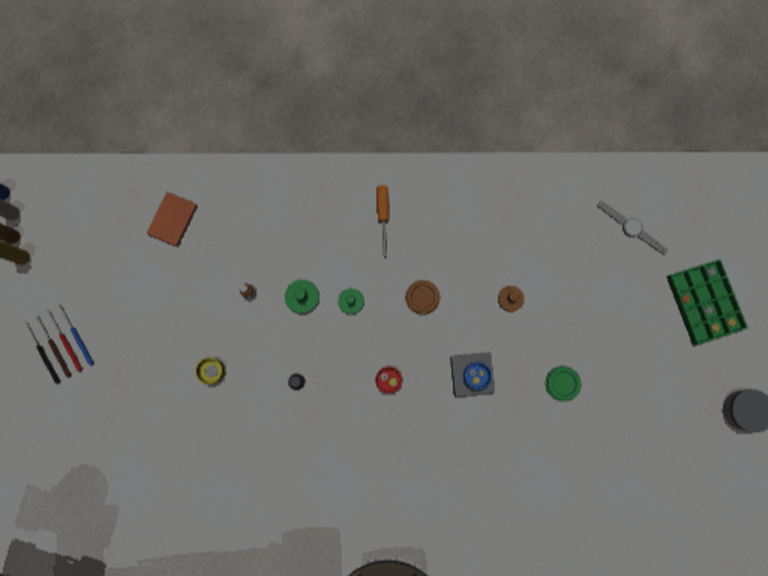

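View pics/side0.png

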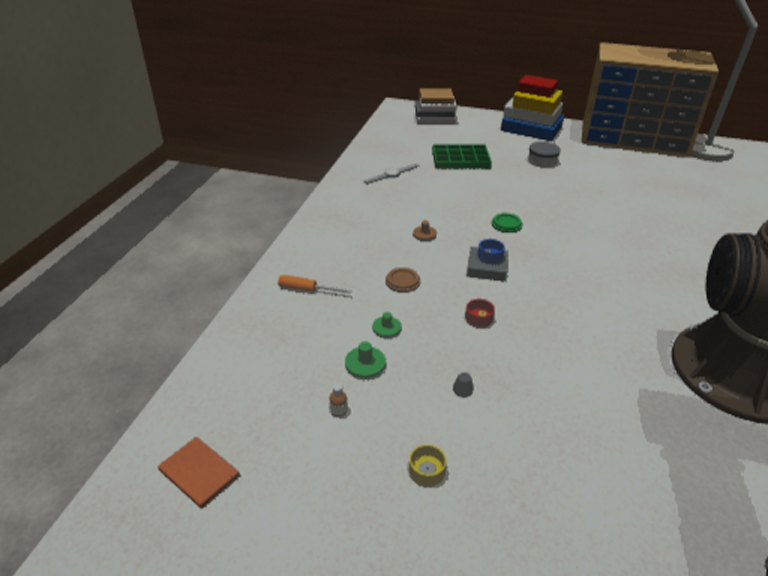

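Top view (1.5x pixels): red dish (389,380), blue dish on the grey box (477,376), yellow dish (211,371), wood stand (423,297), wood lid (511,298), green stand (564,383). Green lid candidates are the larger at (302,297) and the smaller at (351,301). The smaller fits the description; I'll confirm that in a crop after measuring.

```bash
cat > m.py <<'E'
from h import *
C={k:np.load(k+".npz") for k in("top","side")}
px={"red_dish":[(389,380),(480,313)],"blue_dish":[(477,376),(491,251)],"yellow_dish":[(211,371),(428,465)],"wood_stand":[(423,297),(403,279)],"wood_lid":[(511,298),(425,230)],"green_stand":[(564,383),(507,222)],"green_small":[(351,301),(387,325)],"green_big":[(302,297),(365,360)],"bottle":[(248,291),(338,402)],"loupe":[(296,381),(463,385)]}
for n,p in px.items():
    for k,(u,v) in zip(C,p):
        c=C[k];u=int(u/1.5);v=int(v/1.5);w=26
        P=cloud(c["rz"],c["K"],c["M"])[v-w:v+w,u-w:u+w].reshape(-1,3)
        P0=ray(u,v,15,c["K"],c["M"])
        d=np.hypot(*(P-P0)[:,:2].T)
        Q=P[(d<50)&(P[:,2]>3.5)]
        if n=="blue_dish":Q=Q[Q[:,2]>35]
        if len(Q)<5: print(n,k,"few");continue
        zt=np.percentile(Q[:,2],97)
        (cx,cy),r=cv2.minEnclosingCircle(Q[:,:2].astype(np.float32))
        hi=Q[Q[:,2]>zt-5]
        print(n,k,"mean",Q.mean(0).round(0),"circ",round(cx),round(cy),"r",round(r,1),"ztop",zt.round(1),"hi",hi.mean(0).round(0),len(Q))
t=C["top"];print("bench z",np.median(cloud(t["rz"],t["K"],t["M"])[210:230,100:350,2]))
E
python3 m.py; python3 -c "
from h import *
c=np.load('top.npz')['im'][170:230,180:260];save('lids.png',c,7)"
```

```text
red_dish top mean [464.  -4.  78.] circ 463 -4 r 48.7 ztop 1281.9 hi [ 446.    5. 1282.] 288
red_dish side mean [463.  -2.  18.] circ 464 -1 r 29.7 ztop 31.2 hi [463.  -1.  29.] 313
blue_dish top mean [ 473. -178.   47.] circ 472 -178 r 26.9 ztop 57.7 hi [ 472. -178.   55.] 114
blue_dish side mean [ 471. -195.   47.] circ 470 -180 r 27.2 ztop 55.5 hi [ 470. -191.   54.] 96
yellow_dish top mean [484. 355.  13.] circ 482 354 r 48.3 ztop 31.4 hi [484. 353.  30.] 308
yellow_dish side mean [483. 355.  16.] circ 484 356 r 48.2 ztop 31.1 hi [482. 357.  29.] 579
wood_stand top mean [634. -75.  10.] circ 630 -76 r 49.4 ztop 16.7 hi [633. -76.  14.] 436
wood_stand side mean [631. -69.  11.] circ 632 -70 r 40.4 ztop 16.2 hi [633. -72.  14.] 299
wood_lid top mean [ 630. -256.   11.] circ 630 -254 r 49.6 ztop 36.9 hi [ 631. -256.   36.] 285
wood_lid side mean [ 627. -250.   14.] circ 625 -253 r 43.7 ztop 35.9 hi [ 628. -254.   35.] 146
green_stand top mean [ 456. -356.   10.] circ 455 -357 r 48.4 ztop 16.9 hi [ 456. -355.   14.] 465
green_stand side mean [ 454. -351.   10.] circ 454 -353 r 36.4 ztop 15.7 hi [ 454. -353.   13.] 201
green_small top mean [624.  74.  11.] circ 623 71 r 48.8 ztop 35.8 hi [626.  73.  35.] 286
green_small side mean [623.  80.  14.] circ 629 68 r 36.7 ztop 36.1 hi [624.  76.  35.] 236
green_big top mean [635. 173.  16.] circ 630 174 r 48.0 ztop 48.8 hi [636. 173.  48.] 438
green_big side mean [632. 182.  19.] circ 632 175 r 37.8 ztop 48.6 hi [634. 177.  48.] 487
bottle top mean [644. 281.  27.] circ 644 284 r 47.8 ztop 59.9 hi [646. 283.  59.] 128
bottle side mean [642. 291.  31.] circ 652 280 r 46.7 ztop 59.1 hi [644. 286.  58.] 220
loupe top mean [463. 179.  18.] circ 462 184 r 48.6 ztop 35.3 hi [462. 181.  33.] 144
loupe side mean [460. 191.  21.] circ 467 204 r 44.7 ztop 33.1 hi [461. 185.  31.] 174
bench z -0.3812443817651001
```

View pics/lids.png

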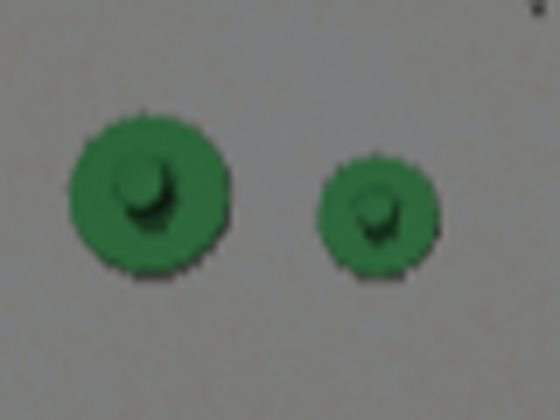

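The crop confirms it: the big lid at crop (150,195) has the wider disc and stands 48 mm tall. The small one at (378,215) stands 36 mm tall, as the description gives, so its knob near (625,75) is the target. Next I square up the yaw and pass over the yellow dish.

Emit:
apply_moves:
  increments:
    - [[0,0,0,0,0,-1,-1],[0,0,0,0,0,-1,-1],[0,0,0,0,0,-1,-1],[0,0,0,0,0,-0.33,-1],[1,1,0,0,0,0,-1],[1,1,0,0,0,0,-1],[1,1,0,0,0,0,-1],[1,1,0,0,0,0,-1],[1,1,0,0,0,0,-1],[1,1,0,0,0,0,-1],[1,1,0,0,0,0,-1],[1,1,0,0,0,0,-1],[1,1,0,0,0,0,-1],[1,1,0,0,0,0,-1],[1,1,0,0,0,0,-1],[1,1,0,0,0,0,-1],[0,0,0,0,0,0,-1]]
  newtons: 20

```text
time: 1.8
tool_pos: [457.2, 354.4, 292.0]
orientation: [1.0, -0.002, -0.0, 0.0]
ft_force: [0.2, 0.6, 0.5]
opening: 87.6
finger_force: 0.0
```

Run:
```python
from h import *
o=ctrl.get_obs();print(o["time"],o["tool_pos"].round(1),R.from_quat(o["orientation"]).as_matrix().round(4).tolist(),o["joint_pos"].round(2))
im,rz,K,M=cam("wrist");save("w1.png",im);np.savez("w1.npz",im=im,rz=rz,K=K,M=M);print(M.round(2).tolist(),K[0,0])
P=cloud(rz,K,M);Q=P[(P[:,:,2]>24)&(P[:,:,2]<36)&(np.hypot(P[...,0]-484,P[...,1]-356)<50)]
(a,b),r=cv2.minEnclosingCircle(Q[:,:2].astype(np.float32));print(a,b,r,len(Q))
```

```text
1.8 [457.2 354.4 292. ] [[1.0, -0.0037, -0.0002], [-0.0037, -1.0, -0.0008], [-0.0002, 0.0008, -1.0]] [ 1.    0.2  -0.21  0.   -1.16  0.57]
[[-0.0, -0.97, -0.26, 526.98], [-1.0, 0.0, 0.0, 355.52], [0.0, 0.26, -0.97, 383.52], [0.0, 0.0, 0.0, 1.0]] 290.39418544361314
484.0974426269531 356.5758972167969 26.751405715942383 343
```

Emit:
apply_moves:
  increments:
    - [[0.2,1,0,0,0,0,-1],[0.2,1,0,0,0,0,-1],[0.2,1,0,0,0,0,-1],[0.2,1,0,0,0,0,-1],[0.2,1,0,0,0,0,-1],[0.2,1,0,0,0,0,-1],[0.2,1,0,0,0,0,-1],[0.2,1,0,0,0,0,-1],[0.2,1,0,0,0,0,-1],[0.2,1,0,0,0,0,-1],[0.2,1,0,0,0,0,-1],[0.2,1,0,0,0,0,-1],[0.2,1,0,0,0,0,-1],[0.2,1,0,0,0,0,-1],[0.2,1,0,0,0,0,-1],[0,1,0,0,0,0,-1],[0,0,0,0,0,0,-1],[0,0,0,0,0,0,-1]]

```text
time: 3.65
tool_pos: [530.5, -42.6, 292.0]
orientation: [1.0, -0.0, -0.0, -0.0]
ft_force: [0.6, -0.4, 0.8]
opening: 87.7
finger_force: 0.0
```

```bash
cat > w.py <<'E'
from h import *
import sys
G={"red":(464,-3,30,27),"blue":(472,-180,55,27),"yellow":(484,356,30,27),"wstand":(632,-74,14,33),"gstand":(455,-355,14,33),"wlid":(630,-255,36,9),"glid":(625,75,36,9)}
def run(name,G=G,tol=4):
    o=ctrl.get_obs();print(o["time"],o["tool_pos"].round(1),o["ft_force"].round(1),o["opening"].round(1))
    im,rz,K,M=cam("wrist");save(name,im);P=cloud(rz,K,M)
    for n,(x,y,z,r) in G.items():
        Q=P[(abs(P[...,2]-z)<tol)&(np.hypot(P[...,0]-x,P[...,1]-y)<r+14)]
        if len(Q)<20: print(n,"unseen",len(Q));continue
        zt=np.median(Q[:,2])
        h=cv2.convexHull(Q[:,:2].astype(np.float32));(a,b),rr=cv2.minEnclosingCircle(h)
        e=cv2.fitEllipse(h) if len(h)>5 else None
        print(n,"c",round(a,1),round(b,1),"r",round(rr,1),"z",zt.round(1),"n",len(Q),"ell",e and np.round(e[0],1),e and np.round(e[1],1))
if __name__=="__main__":run(sys.argv[1])
E
python3 w.py w2.png
```

```text
Traceback (most recent call last):
  File "w.py", line 14, in <module>
    if __name__=="__main__":run(sys.argv[1])
                            ~~~^^^^^^^^^^^^^
  File "w.py", line 5, in run
    o=ctrl.get_obs();print(o["time"],o["tool_pos"].round(1),o["ft_force"].round(1),o["opening"].round(1))
                                                                                   ^^^^^^^^^^^^^^^^^^
AttributeError: 'float' object has no attribute 'round'
```

```bash
sed -i 's/o\["opening"\].round(1)/o["opening"]/' w.py; python3 w.py w2.png
```

```text
3.65 [530.5 -42.6 292. ] [ 0.6 -0.4  0.8] 87.69953144877098
red c 464.6 -2.3 r 27.3 z 28.9 n 308 ell [464.9  -2.2] [52.9 53.7]
blue c 472.1 -176.9 r 27.4 z 53.6 n 233 ell [ 472.3 -176.6] [51.9 53.7]
yellow unseen 0
wstand c 633.9 -73.1 r 32.8 z 12.7 n 1172 ell [633.9 -73.1] [64.9 65.1]
gstand c 476.7 -351.9 r 25.4 z 12.5 n 238 ell [ 479.6 -352.4] [17.3 47.8]
wlid c 630.4 -254.4 r 9.0 z 34.7 n 204 ell [ 630.5 -254.4] [17.3 17.4]
glid c 625.3 75.0 r 8.8 z 34.8 n 201 ell [625.3  74.8] [16.7 17.5]
```

View pics/w2.png

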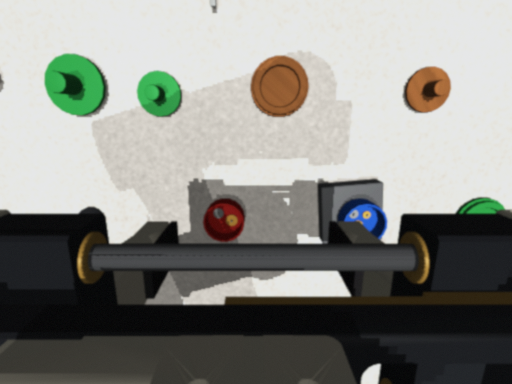

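The wrist view shows red at (225,219), blue at (364,218), the wood stand at (280,85), the wood lid at (428,90) and the small green lid at (158,94). The measured sizes and heights match the text. Grasping red next.

Emit:
apply_moves:
  increments:
    - [[-0.8,-0.5,0,0,0,0,-1],[-0.8,-0.5,0.5,0,0,0,-1],[-0.8,-0.5,1,0,0,0,-1],[-0.23,-0.11,1,0,0,0,-1],[0,0,1,0,0,0,-1],[0,0,1,0,0,0,-1],[0,0,1,0,0,0,-1],[0,0,1,0,0,0,-1],[0,0,0.8,0,0,0,-1],[0,0,0.6,0,0,0,-1],[0,0,0.5,0,0,0,-1],[0,0,0.36,0,0,0,-1],[0,0,0,0,0,0,1],[0,0,0,0,0,0,1],[0,0,0,0,0,0,1],[0,0,0,0,0,0,1],[0,0,0,0,0,0,1],[0,0,0,0,0,0,1]]
  newtons: 20

```text
time: 5.5
tool_pos: [465.0, -2.6, 73.6]
orientation: [1.0, 0.0, 0.0, -0.0]
ft_force: [-0.6, 0.0, 4.9]
opening: 52.2
finger_force: 20.0
```

Emit:
apply_moves:
  increments:
    - [[0,0,-0.3,0,0,0,1],[0,0,-0.6,0,0,0,1],[0,0,-0.8,0,0,0,1],[0.3,0.12,-0.3,0,0,0,1],[0.6,0.25,0,0,0,0,1],[0.9,0.38,0,0,0,0,1],[0.9,0.38,0,0,0,0,1],[0.9,0.38,0,0,0,0,1],[0.9,0.38,0,0,0,0,1],[0.9,0.38,0,0,0,0,1],[0.7,0.29,0,0,0,0,1],[0.45,0.18,0,0,0,0,1],[0.2,0.08,0,0,0,0,1],[0,0,0.6,0,0,0,1],[0,0,0.5,0,0,0,1],[0,0,0,0,0,0,1],[0,0,0,0,0,0,1]]

```text
time: 7.2
tool_pos: [633.1, -72.9, 95.5]
orientation: [1.0, 0.001, -0.001, 0.0]
ft_force: [-0.1, 0.6, -0.3]
opening: 52.4
finger_force: 20.0
```

Run:
```python
from w import *
run("w3.png",{"red":(634,-73,50,27)},6)
```

```text
7.2 [633.1 -72.9  95.5] [-0.1  0.6 -0.3] 52.414671709174485
red c 645.3 -73.0 r 39.4 z 50.0 n 2582 ell [634.1 -74. ] [50.3 85.6]
```

View pics/w3.png

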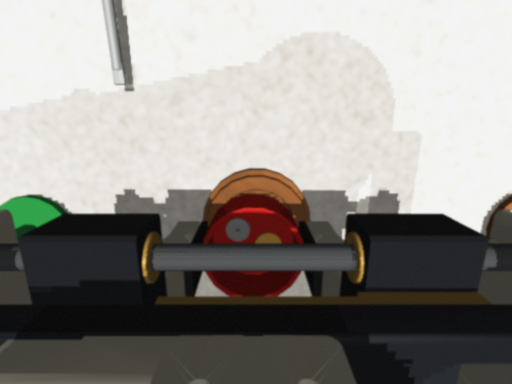

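The image shows the red dish held upright at (253,245), centred over the stand, so I lower it slowly.

Emit:
apply_moves:
  increments:
    - [[0.03,0,0.2,0,0,0,1],[0,0,0.14,0,0,0,1],[0,0,0.1,0,0,0,1],[0,0,0.04,0,0,0,1],[0,0,0,0,0,0,1],[0,0,0,0,0,0,1]]

```text
time: 7.85
tool_pos: [634.3, -73.0, 83.7]
orientation: [1.0, 0.0, 0.0, -0.0]
ft_force: [-0.7, 0.2, 1.6]
opening: 52.5
finger_force: 20.0
```

Emit:
apply_moves:
  increments:
    - [[0,0,0.03,0,0,0,1],[0,0,0,0,0,0,1],[0,0,0,0,0,0,-1],[0,0,0,0,0,0,-1],[0,0,0,0,0,0,-1],[0,0,0,0,0,0,-1],[0,0,-0.5,0,0,0,-1],[0,0,-1,0,0,0,-1],[0,0,-1,0,0,0,-1],[-0.8,0.4,-1,0,0,0,-1],[-0.8,0.4,-1,0,0,0,-1],[-0.8,0.4,-1,0,0,0,-1],[-0.8,0.4,-1,0,0,0,-1],[-0.8,0.4,-1,0,0,0,-1],[0,0,0,0,0,0,-1],[0,0,0,0,0,0,-1]]

```text
time: 9.45
tool_pos: [534.4, -123.2, 272.1]
orientation: [1.0, 0.0, 0.002, -0.0]
ft_force: [0.9, 1.4, -0.7]
opening: 87.8
finger_force: 0.0
```

Run:
```python
from w import *
run("w4.png",{"red":(634,-73,40,27),"blue":G["blue"],"wlid":G["wlid"]},5)
```

```text
9.45 [ 534.4 -123.2  272.1] [ 0.9  1.4 -0.7] 87.83526859890826
red c 633.5 -71.2 r 26.9 z 38.7 n 496 ell [633.5 -71.2] [53.  53.3]
blue c 472.2 -176.6 r 26.8 z 53.7 n 263 ell [ 472.8 -176.7] [51.2 53.1]
wlid c 630.1 -254.9 r 8.8 z 34.6 n 232 ell [ 630.1 -254.9] [17.1 17.4]
```

Emit:
apply_moves:
  increments:
    - [[-0.8,0.7,0,0,0,0,-1],[-0.8,0.7,0.5,0,0,0,-1],[-0.7,0.6,1,0,0,0,-1],[-0.18,0.14,1,0,0,0,-1],[0,0,1,0,0,0,-1],[0,0,1,0,0,0,-1],[0,0,0.9,0,0,0,-1],[0,0,0.7,0,0,0,-1],[0,0,0.5,0,0,0,-1],[0,0,0.36,0,0,0,-1],[0,0,0,0,0,0,1],[0,0,0,0,0,0,1],[0,0,0,0,0,0,1],[0,0,0,0,0,0,1],[0,0,0,0,0,0,1],[0,0,0,0,0,0,1]]
  newtons: 20

```text
time: 11.1
tool_pos: [472.7, -176.7, 97.0]
orientation: [1.0, 0.0, 0.001, 0.0]
ft_force: [-0.4, 0.2, 3.6]
opening: 53.5
finger_force: 20.0
```

Emit:
apply_moves:
  increments:
    - [[0,0,-0.3,0,0,0,1],[0,0,-0.6,0,0,0,1],[0,0,-0.8,0,0,0,1],[0.3,-0.2,-0.4,0,0,0,1],[0.6,-0.4,0,0,0,0,1],[0.9,-0.6,0,0,0,0,1],[0.9,-0.6,0,0,0,0,1],[0.9,-0.6,0,0,0,0,1],[0.9,-0.6,0,0,0,0,1],[0.9,-0.6,0,0,0,0,1],[0.6,-0.4,0,0,0,0,1],[0.3,-0.2,0,0,0,0,1],[0.13,-0.12,0,0,0,0,1],[0,0,0.6,0,0,0,1],[0,0,0.6,0,0,0,1],[0,0,0,0,0,0,1],[0,0,0,0,0,0,1]]

```text
time: 12.8
tool_pos: [632.7, -68.7, 118.9]
orientation: [1.0, 0.0, -0.0, 0.0]
ft_force: [0.4, -0.4, 0.7]
opening: 53.7
finger_force: 20.0
```

Run:
```python
from w import *
run("w5.png",{},6)
```

```text
12.8 [632.7 -68.7 118.9] [ 0.4 -0.4  0.7] 53.73435525065714
```

View pics/w5.png

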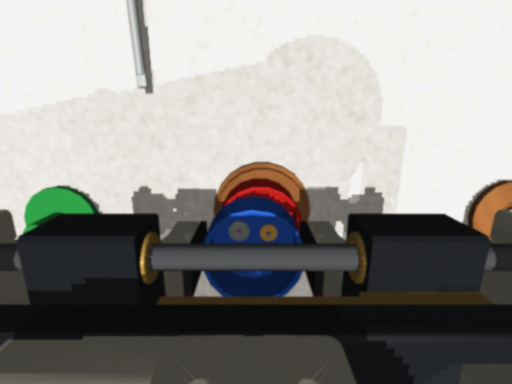

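Blue is held level at (253,247). It is about 2.5 mm off in y, so I correct that while lowering.

Emit:
apply_moves:
  increments:
    - [[0.03,0.11,0,0,0,0,1],[0,0,0.18,0,0,0,1],[0,0,0.12,0,0,0,1],[0,0,0.08,0,0,0,1],[0,0,0.05,0,0,0,1],[0,0,0,0,0,0,1],[0,0,0,0,0,0,1]]

```text
time: 13.55
tool_pos: [633.8, -71.2, 108.1]
orientation: [1.0, 0.0, 0.0, -0.0]
ft_force: [0.5, 0.4, -0.5]
opening: 53.5
finger_force: 20.0
```

Emit:
apply_moves:
  increments:
    - [[0,0,0.04,0,0,0,1],[0,0,0,0,0,0,1],[0,0,0,0,0,0,1]]

```text
time: 13.85
tool_pos: [633.9, -71.2, 108.0]
orientation: [1.0, 0.001, 0.0, 0.0]
ft_force: [-2.8, 1.2, 6.5]
opening: 53.6
finger_force: 20.0
```

Contact is at the expected height. Release, then head toward the wood lid and check.

Emit:
apply_moves:
  increments:
    - [[0,0,0,0,0,0,-1],[0,0,0,0,0,0,-1],[0,0,0,0,0,0,-1],[0,0,0,0,0,0,-1],[0,0,-0.5,0,0,0,-1],[0,0,-1,0,0,0,-1],[0,0,-1,0,0,0,-1],[-0.6,0.8,-1,0,0,0,-1],[-0.6,0.8,-1,0,0,0,-1],[-0.6,0.8,-1,0,0,0,-1],[-0.6,0.8,-1,0,0,0,-1],[-0.6,0.8,0,0,0,0,-1],[-0.4,0.7,0,0,0,0,-1],[0,0,0,0,0,0,-1],[0,0,0,0,0,0,-1]]

```text
time: 15.35
tool_pos: [548.8, -189.1, 270.6]
orientation: [1.0, -0.0, 0.001, 0.0]
ft_force: [-0.1, 0.7, -0.3]
opening: 87.6
finger_force: 0.0
```

Run:
```python
from w import *
run("w6.png",{"blue":(634,-71,66,27),"gstand":G["gstand"],"wlid":G["wlid"]},5)
```

```text
15.35 [ 548.8 -189.1  270.6] [-0.1  0.7 -0.3] 87.58318498047154
blue c 632.0 -69.5 r 27.0 z 64.6 n 651 ell [632.1 -69.6] [53.1 53.7]
gstand c 468.7 -354.5 r 23.8 z 12.4 n 275 ell [ 473.9 -357.4] [29.5 48.2]
wlid c 630.3 -255.3 r 8.9 z 34.7 n 221 ell [ 630.2 -255.2] [17.2 17.5]
```

Emit:
apply_moves:
  increments:
    - [[0.8,0.6,0,0,0,0,-0.2],[0.9,0.7,0.5,0,0,0,-0.2],[0.9,0.7,1,0,0,0,-0.2],[0.66,0.64,1,0,0,0,-0.2],[0,0,1,0,0,0,-0.2],[0,0,1,0,0,0,-0.2],[0,0,1,0,0,0,-0.2],[0,0,0.9,0,0,0,-0.2],[0,0,0.6,0,0,0,-0.2],[0,0,0.4,0,0,0,-0.2],[0,0,0.3,0,0,0,-0.2],[0,0,0,0,0,0,1],[0,0,0,0,0,0,1],[0,0,0,0,0,0,1],[0,0,0,0,0,0,1],[0,0,0,0,0,0,1],[0,0,0,0,0,0,1]]
  newtons: 20

```text
time: 17.1
tool_pos: [630.6, -254.9, 77.8]
orientation: [1.0, 0.0, 0.0, 0.0]
ft_force: [-0.2, 1.0, 3.2]
opening: 17.2
finger_force: 20.0
```

Emit:
apply_moves:
  increments:
    - [[0,0,-0.3,0,0,0,1],[0,0,-0.7,0,0,0,1],[0,0,-1,0,0,0,1],[0,0,-1,0,0,0,1],[0,-0.3,-0.7,0,0,0,1],[0.06,-0.6,0,0,0,0,1],[0,-0.9,0,0,0,0,1],[0,-1,0,0,0,0,1],[0,-1,0,0,0,0,1],[0,-1,0,0,0,0,1],[0,-1,0,0,0,0,1],[0,-0.8,0,0,0,0,1],[0,-0.5,0,0,0,0,1],[0,-0.3,0,0,0,0,1],[0,0,0.5,0,0,0,1],[0,0,0.3,0,0,0,1],[0,0,0,0,0,0,1],[0,0,0,0,0,0,1],[0,0,0,0,0,0,1]]

```text
time: 19.0
tool_pos: [632.0, -70.3, 149.7]
orientation: [1.0, 0.0, 0.0, 0.0]
ft_force: [0.3, 0.7, -0.0]
opening: 17.4
finger_force: 20.0
```

Run:
```python
from w import *
run("w7.png",{},6)
```

```text
19.0 [632.  -70.3 149.7] [ 0.3  0.7 -0. ] 17.394960899325937
```

View pics/w7.png

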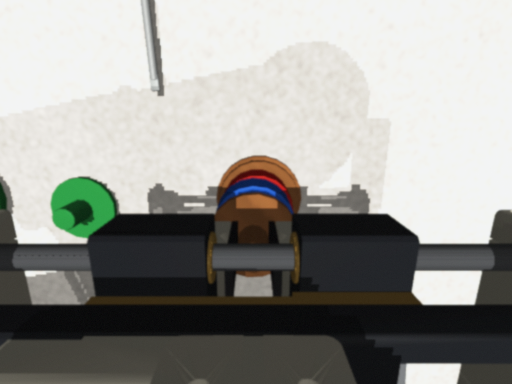

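The lid is held at (254,232), centred on the blue dish, so I lower it 10 mm.

Emit:
apply_moves:
  increments:
    - [[0,-0.03,0.16,0,0,0,1],[0,0,0.12,0,0,0,1],[0,0,0.08,0,0,0,1],[0,0,0.06,0,0,0,1],[0,0,0,0,0,0,1],[0,0,0,0,0,0,1]]

```text
time: 19.65
tool_pos: [631.8, -69.0, 139.7]
orientation: [1.0, 0.0, 0.0, 0.0]
ft_force: [-2.7, 0.3, 5.4]
opening: 17.4
finger_force: 20.0
```

Emit:
apply_moves:
  increments:
    - [[0,0,0,0,0,0,-0.2],[0,0,0,0,0,0,-0.2],[0,0,0,0,0,0,-0.2],[0,0,-0.4,0,0,0,-0.2],[0,0,-0.8,0,0,0,-0.2],[0,0,-1,0,0,0,-0.2],[-0.3,-0.3,-1,0,0,0,-1],[-0.6,-0.6,-1,0,0,0,-1],[-0.8,-0.9,-1,0,0,0,-1],[-0.8,-0.9,0,0,0,0,-1],[-0.6,-0.6,0,0,0,0,-1],[-0.3,-0.2,0,0,0,0,-1],[0,0,0,0,0,0,-1],[0,0,0,0,0,0,-1]]

```text
time: 21.05
tool_pos: [547.2, 18.2, 269.5]
orientation: [1.0, 0.001, 0.0, 0.0]
ft_force: [0.2, -0.9, 0.5]
opening: 87.4
finger_force: 0.0
```

Run:
```python
from w import *
run("w8.png",{"knob":(632,-69,98,9),"glid":G["glid"]},5)
c=ctrl.camera("side")["image"];save("s8.png",c[120:260,180:380],3.5)
```

```text
21.05 [547.2  18.2 269.5] [ 0.2 -0.9  0.5] 87.41196163348947
knob c 630.9 -66.8 r 8.9 z 96.8 n 347 ell [631.  -66.8] [17.  17.5]
glid c 625.5 74.9 r 9.0 z 34.9 n 219 ell [625.6  74.8] [16.9 17.7]
```

View pics/s8.png

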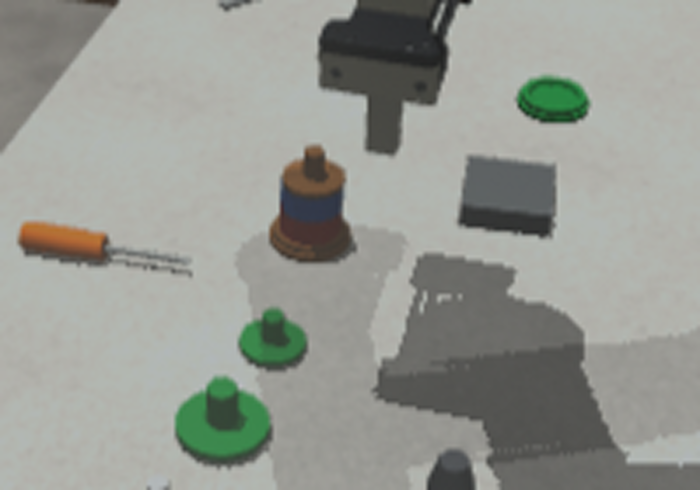

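The side crop shows the wooden stack complete and level at (313,205), and the knob top measures about 98 mm. Yellow is next.

Emit:
apply_moves:
  increments:
    - [[-0.2,-0.5,0,0,0,0,-1],[-0.2,-1,0,0,0,0,-1],[-0.2,-1,0,0,0,0,-1],[-0.2,-1,0,0,0,0,-1],[-0.2,-1,0,0,0,0,-1],[-0.2,-1,0,0,0,0,-1],[-0.2,-1,0,0,0,0,-1],[-0.2,-1,0,0,0,0,-1],[-0.2,-1,0,0,0,0,-1],[-0.2,-1,0,0,0,0,-1],[-0.2,-1,0,0,0,0,-1],[-0.2,-1,0,0,0,0,-1],[-0.12,-0.8,0,0,0,0,-1],[0,-0.6,0.5,0,0,0,-1],[0,-0.4,1,0,0,0,-1],[0,-0.24,1,0,0,0,-1],[0,0,1,0,0,0,-1],[0,0,1,0,0,0,-1],[0,0,0,0,0,0,-1]]

```text
time: 23.05
tool_pos: [482.1, 355.0, 152.1]
orientation: [1.0, -0.0, -0.003, 0.003]
ft_force: [0.1, -0.1, -0.7]
opening: 87.8
finger_force: 0.0
```

Run:
```python
from w import *
run("w9.png",{"yellow":G["yellow"]},4)
```

```text
23.05 [482.1 355.  152.1] [ 0.1 -0.1 -0.7] 87.81301383796372
yellow c 484.2 356.2 r 26.9 z 28.8 n 863 ell [484.2 356.1] [53.3 53.4]
```

Emit:
apply_moves:
  increments:
    - [[0.08,-0.05,0.6,0,0,0,-1],[0,0,0.9,0,0,0,-1],[0,0,0.8,0,0,0,-1],[0,0,0.5,0,0,0,-1],[0,0,0.34,0,0,0,-1],[0,0,0,0,0,0,-1],[0,0,0,0,0,0,1],[0,0,0,0,0,0,1],[0,0,0,0,0,0,1],[0,0,0,0,0,0,1],[0,0,0,0,0,0,1],[0,0,0,0,0,0,1]]
  newtons: 20

```text
time: 24.3
tool_pos: [485.6, 358.2, 78.6]
orientation: [1.0, 0.0, 0.0, -0.0]
ft_force: [-0.6, -1.1, 3.1]
opening: 54.4
finger_force: 20.0
```

The grasp is 5 mm higher than planned, so I open, lower and close again.

Emit:
apply_moves:
  increments:
    - [[0,0,0,0,0,0,-0.5],[0,0,0,0,0,0,-0.5],[0,0,0,0,0,0,-0.5],[-0.05,0.03,0.22,0,0,0,-0.5],[0,0,0,0,0,0,-0.5],[0,0,0,0,0,0,1],[0,0,0,0,0,0,1],[0,0,0,0,0,0,1],[0,0,0,0,0,0,1],[0,0,0,0,0,0,1]]

```text
time: 25.3
tool_pos: [484.3, 357.4, 72.7]
orientation: [1.0, 0.0, 0.0, -0.0]
ft_force: [0.2, 0.5, -0.9]
opening: 54.6
finger_force: 20.0
```

Emit:
apply_moves:
  increments:
    - [[0,0,-0.3,0,0,0,1],[0,0,-0.7,0,0,0,1],[0,0,-1,0,0,0,1],[0,0.3,-0.8,0,0,0,1],[0,0.6,-0.4,0,0,0,1],[0,0.9,0,0,0,0,1],[0,1,0,0,0,0,1],[0,1,0,0,0,0,1],[0,1,0,0,0,0,1],[0,1,0,0,0,0,1],[0,1,0,0,0,0,1],[0,1,0,0,0,0,1],[0,1,0,0,0,0,1],[0,1,0,0,0,0,1],[0,1,0,0,0,0,1],[0,1,0,0,0,0,1],[0,1,0,0,0,0,1],[0,1,0,0,0,0,1],[0,1,0,0,0,0,1],[0,1,0,0,0,0,1]]

```text
time: 27.3
tool_pos: [482.4, -40.3, 151.5]
orientation: [1.0, -0.0, -0.001, 0.0]
ft_force: [-0.0, 0.1, -0.7]
opening: 53.9
finger_force: 20.0
```

Emit:
apply_moves:
  increments:
    - [[0,1,0,0,0,0,1],[0,1,0,0,0,0,1],[-0.3,1,0,0,0,0,1],[-0.5,1,0,0,0,0,1],[-0.6,1,0,0,0,0,1],[-0.6,1,0,0,0,0,1],[-0.6,0.8,0,0,0,0,1],[-0.5,0.6,0,0,0,0,1],[-0.27,0.4,0,0,0,0,1],[0,0.2,0,0,0,0,1],[0,0,0,0,0,0,1],[0,0,0,0,0,0,1]]

```text
time: 28.5
tool_pos: [400.7, -237.6, 152.5]
orientation: [1.0, 0.0, -0.0, -0.0]
ft_force: [0.1, 0.0, -0.0]
opening: 54.0
finger_force: 20.0
```

Run:
```python
from w import *
run("w10.png",{"gstand":G["gstand"]},4)
```

```text
28.5 [ 400.7 -237.6  152.5] [ 0.1  0.  -0. ] 53.960699724790295
gstand c 455.8 -355.8 r 33.0 z 12.7 n 2736 ell [ 455.8 -355.8] [65.1 65.7]
```

View pics/w10.png

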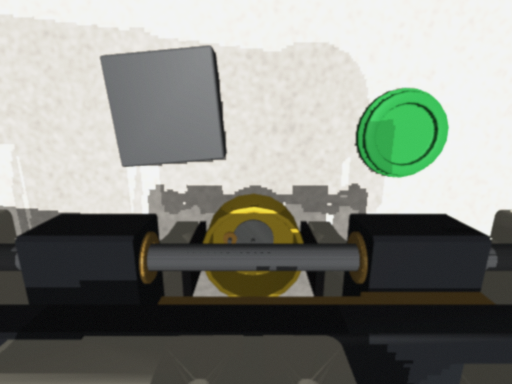

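The image shows the yellow dish held at (252,246) and the green stand at (402,132). The stand measures (455.8, -355.8) with r 33.

Emit:
apply_moves:
  increments:
    - [[0.2,0.4,0,0,0,0,1],[0.4,0.8,0,0,0,0,1],[0.5,1,0,0,0,0,1],[0.5,1,0,0,0,0,1],[0.4,0.8,0,0,0,0,1],[0.2,0.5,0,0,0,0,1],[0,0.23,0.4,0,0,0,1],[0,0,0.8,0,0,0,1],[0,0,0.8,0,0,0,1],[0,0,0.3,0,0,0,1],[0,0,0,0,0,0,1],[0,0,0,0,0,0,1]]

```text
time: 29.75
tool_pos: [455.8, -355.7, 95.6]
orientation: [1.0, 0.001, 0.0, 0.0]
ft_force: [-0.3, 0.0, -0.2]
opening: 54.4
finger_force: 20.0
```

Target z is 82.7.

Emit:
apply_moves:
  increments:
    - [[0,0,0.2,0,0,0,1],[0,0,0.16,0,0,0,1],[0,0,0.1,0,0,0,1],[0,0,0.06,0,0,0,1],[0,0,0,0,0,0,1],[0,0,0,0,0,0,1]]

```text
time: 30.35
tool_pos: [455.5, -355.9, 82.5]
orientation: [1.0, 0.0, 0.0, 0.0]
ft_force: [-1.6, 1.5, 4.0]
opening: 54.4
finger_force: 20.0
```

Emit:
apply_moves:
  increments:
    - [[0,0,0,0,0,0,-1],[0,0,0,0,0,0,-1],[0,0,0,0,0,0,-1],[0,0,0,0,0,0,-1],[0,0,-0.5,0,0,0,-1],[0,0,-1,0,0,0,-1],[0,0,-1,0,0,0,-1],[-0.1,-0.6,-1,0,0,0,-1],[-0.3,-0.9,-1,0,0,0,-1],[-0.3,-0.9,-1,0,0,0,-1],[-0.3,-0.6,-0.6,0,0,0,-1],[0,-0.3,0,0,0,0,-1],[0,0,0,0,0,0,-1],[0,0,0,0,0,0,-1]]

```text
time: 31.75
tool_pos: [430.4, -273.5, 234.3]
orientation: [1.0, 0.001, -0.0, -0.0]
ft_force: [0.7, 0.1, 0.2]
opening: 87.4
finger_force: 0.0
```

Run:
```python
from w import *
run("w11.png",{"yellow":(455,-355,40,27)},5)
```

```text
31.75 [ 430.4 -273.5  234.3] [0.7 0.1 0.2] 87.44436618086836
yellow c 455.1 -353.8 r 27.1 z 38.6 n 571 ell [ 455.3 -353.7] [53.  53.5]
```

Emit:
apply_moves:
  increments:
    - [[0.3,-0.5,0,0,0,0,-0.2],[0.5,-1,0,0,0,0,-0.2],[0.6,-1,0,0,0,0,-0.2],[0.6,-1,0,0,0,0,-0.2],[0.6,-1,0,0,0,0,-0.2],[0.6,-1,0,0,0,0,-0.2],[0.6,-1,0,0,0,0,-0.2],[0.6,-1,0,0,0,0,-0.2],[0.6,-1,0,0,0,0,-0.2],[0.6,-1,0,0,0,0,-0.2],[0.6,-1,0,0,0,0,-0.2],[0.6,-1,0,0,0,0,-0.2],[0.5,-1,0,0,0,0,-0.2],[0.3,-0.8,0,0,0,0,-0.2],[0.2,-0.64,0.5,0,0,0,-0.2],[0,0,1,0,0,0,-0.2],[0,0,1,0,0,0,-0.2],[0,0,0,0,0,0,-0.2],[0,0,0,0,0,0,-0.2]]

```text
time: 33.7
tool_pos: [625.0, 75.0, 171.6]
orientation: [1.0, 0.0, -0.001, 0.001]
ft_force: [-0.9, 0.0, 0.6]
opening: 52.4
finger_force: 0.0
```

Run:
```python
from w import *
run("w12.png",{"glid":G["glid"]},4)
```

```text
33.7 [625.   75.  171.6] [-0.9  0.   0.6] 52.38029998683558
glid c 625.7 74.9 r 8.8 z 34.8 n 345 ell [625.9  74.9] [16.9 17.4]
```

View pics/w12.png

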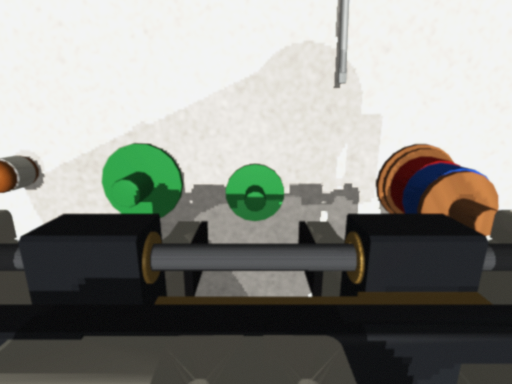

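The small green lid is at (255,190) between the fingers and the big one is clear at (142,180). Lowering 93.5 mm to the knob.

Emit:
apply_moves:
  increments:
    - [[0.02,0,0.5,0,0,0,-0.2],[0,0,0.9,0,0,0,-0.2],[0,0,0.9,0,0,0,-0.2],[0,0,0.7,0,0,0,-0.2],[0,0,0.4,0,0,0,-0.2],[0,0,0.3,0,0,0,-0.2],[0,0,0,0,0,0,-0.2],[0,0,0,0,0,0,1],[0,0,0,0,0,0,1],[0,0,0,0,0,0,1],[0,0,0,0,0,0,1],[0,0,0,0,0,0,1]]
  newtons: 20

```text
time: 34.95
tool_pos: [625.8, 75.3, 80.0]
orientation: [1.0, 0.0, 0.0, -0.0]
ft_force: [0.3, 0.4, 0.8]
opening: 18.2
finger_force: 0.3
```

Emit:
apply_moves:
  increments:
    - [[0,0,0,0,0,0,1],[0,0,0,0,0,0,1],[0,0,-0.3,0,0,0,1],[0,0,-0.7,0,0,0,1],[0,0,-1,0,0,0,1],[0,0,-1,0,0,0,1],[-0.3,0,-1,0,0,0,1],[-0.6,0.3,-0.8,0,0,0,1],[-0.9,0.6,0,0,0,0,1],[-1,0.9,0,0,0,0,1],[-1,1,0,0,0,0,1],[-1,1,0,0,0,0,1],[-1,1,0,0,0,0,1],[-0.62,1,0,0,0,0,1],[-0.3,1,0,0,0,0,1],[-0.1,1,0,0,0,0,1],[0,1,0,0,0,0,1],[0,1,0,0,0,0,1],[0,1,0,0,0,0,1],[0,1,0,0,0,0,1]]

```text
time: 36.95
tool_pos: [455.3, -220.9, 200.1]
orientation: [1.0, 0.0, 0.0, -0.0]
ft_force: [0.7, -0.1, 0.4]
opening: 17.8
finger_force: 20.0
```

Emit:
apply_moves:
  increments:
    - [[0,1,0,0,0,0,1],[0,1,0,0,0,0,1],[0,1,0,0,0,0,1],[0,0.8,0,0,0,0,1],[0,0.6,0,0,0,0,1],[0,0.5,0,0,0,0,1],[0,0.3,0,0,0,0,1],[0,0,0,0,0,0,1],[0,0,0,0,0,0,1]]

```text
time: 37.85
tool_pos: [455.4, -349.5, 199.6]
orientation: [1.0, 0.0, -0.0, -0.0]
ft_force: [0.1, 0.5, -1.5]
opening: 17.2
finger_force: 20.0
```

Emit:
apply_moves:
  increments:
    - [[0,0.22,0.4,0,0,0,1],[0,0,0.8,0,0,0,1],[0,0,0.8,0,0,0,1],[0,0,0.6,0,0,0,1],[0,0,0.34,0,0,0,1],[0,0,0,0,0,0,1],[0,0,0,0,0,0,1]]

```text
time: 38.55
tool_pos: [455.8, -355.4, 126.4]
orientation: [1.0, 0.001, 0.0, 0.0]
ft_force: [-0.4, 0.1, -0.3]
opening: 17.5
finger_force: 20.0
```

Run:
```python
from w import *
run("w13.png",{},6)
```

```text
38.55 [ 455.8 -355.4  126.4] [-0.4  0.1 -0.3] 17.49599185677403
```

View pics/w13.png

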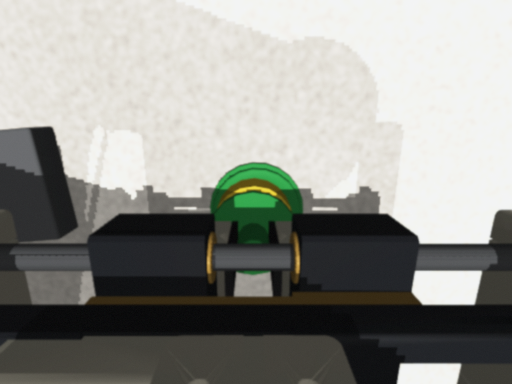

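The green lid is held at (255,232) over the yellow rim, so I lower it to z = 116.

Emit:
apply_moves:
  increments:
    - [[0,0,0.16,0,0,0,1],[0,0,0.12,0,0,0,1],[0,0,0.08,0,0,0,1],[0,0,0.06,0,0,0,1],[0,0,0,0,0,0,1],[0,0,0,0,0,0,1]]

```text
time: 39.2
tool_pos: [455.5, -355.4, 116.0]
orientation: [1.0, 0.0, 0.0, 0.0]
ft_force: [-0.9, 1.4, 4.1]
opening: 17.6
finger_force: 20.0
```

Emit:
apply_moves:
  increments:
    - [[0,0,0,0,0,0,-0.2],[0,0,0,0,0,0,-0.2],[0,0,0,0,0,0,-0.2],[0,0,-0.4,0,0,0,-0.2],[0,0,-0.8,0,0,0,-0.2],[0,0,-1,0,0,0,-0.2],[0,-0.3,-1,0,0,0,-0.2],[0,-0.8,-1,0,0,0,-0.2],[0,-1,-1,0,0,0,-0.2],[0,-1,-0.6,0,0,0,-0.2],[0,-0.8,0,0,0,0,-0.2],[0,-0.4,0,0,0,0,-0.2],[0,0,0,0,0,0,-0.2],[0,0,0,0,0,0,-0.2]]

```text
time: 40.6
tool_pos: [455.4, -248.1, 260.7]
orientation: [1.0, 0.001, -0.0, 0.0]
ft_force: [-0.3, -0.0, 0.6]
opening: 52.5
finger_force: 0.0
```

Run:
```python
from w import *
run("w14.png",{"gknob":(455.5,-355,72,9),"gdisc":(455.5,-355,46,27),"wknob":(632,-68,98,9),"wdisc":(632,-68,72,27)},4)
for n in("top","side"):
    im,rz,K,M=cam(n);P=cloud(rz,K,M)
    for x,y,z in((455,-355,72),(632,-68,98)):
        Q=P[(abs(P[...,2]-z)<5)&(np.hypot(P[...,0]-x,P[...,1]-y)<20)];print(n,Q.mean(0).round(1),len(Q))
    if n=="side": save("s14.png",im,1.5)
```

```text
40.6 [ 455.4 -248.1  260.7] [-0.3 -0.   0.6] 52.53911344397471
gknob c 455.6 -353.3 r 8.9 z 70.7 n 244 ell [ 455.5 -353.2] [17.1 17.5]
gdisc c 455.4 -353.2 r 26.8 z 44.9 n 1504 ell [ 455.5 -353.2] [53.1 53.3]
wknob unseen 0
wdisc c 620.0 -67.1 r 25.3 z 70.9 n 904 ell [629.5 -66.1] [50.1 55.8]
top [nan nan nan] 0
top [631.5 -69.2  96.9] 28
side [ 453.4 -350.1   71.1] 16
side [629.1 -66.8  97.2] 23<stdin>:6: RuntimeWarning: Mean of empty slice.
  ret = um.true_divide(
```

View pics/s14.png

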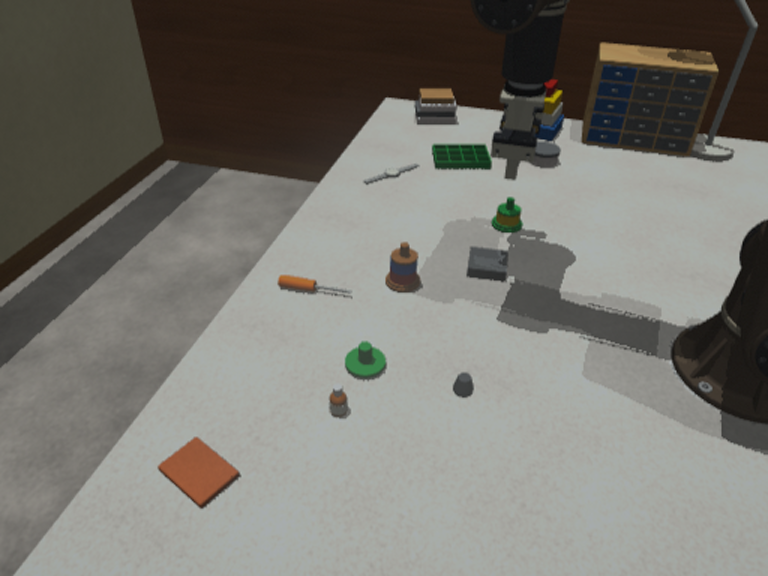

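Both stacks stand level at (403,267) and (508,215). The knob tops measure about 98 and 72 mm, as expected for fully seated pieces, and the bottle, loupe and screwdriver have not moved.

```bash
python3 -c "
from station import ctrl
print(ctrl.finish_job())"
```

```text
the job is handed in; nothing more can be done
None
```

Both stacks are built, fully home and level by the camera measurements, and the job is handed in at about 41 s with the gripper clear and the bottle, loupe and screwdriver left in place; no verdict was returned.

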